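# Release the key left latched on the hobby desk's power box

## Robot

A 6-joint arm with a two-finger parallel gripper is mounted at the origin on the work surface. World frame = base frame: x ahead of the robot, y to its left, z up, the work surface at z = 0. Lengths are in m, angles in rad, forces in N, time in s.
With the tool pointing down it reaches from about 0.375 to 0.9 m from the base axis. Payload 3.1 kg.
Tool frame: the origin (TCP) lies midway between the tips of the shut fingers; the grasp point (between the pads) lies 19 mm behind it; z points along the fingers, y is the direction in which the jaws open and shut (so a half turn about z gives the same grasp; the last joint's range is limited). The gripper opens to 85 mm and grips with 20 to 120 N. Pads are 22 mm wide; open, the fingers measure 114 mm over their backs; the gripper's body (76 mm by 85 mm) begins 54 mm behind the grasp point. The pads swing forward as they close: fully open they stand 13 mm farther back than shut.
Start: joints at [-1.312, 0.527, 1.433, -0, 1.181, -0.178], TCP at [0.264, -0.566, 0.231] pointing down, gripper open.
Joint ranges: [-3.08, 3.08], [-0.75, 2.2], [0.22, 2.44], [-1.43, 4.57], [0, 2.65], [-2.85, 2.85]. Speed limits (rad/s): [2.79, 2.79, 3.14, 3.14, 3.14, 3.14].

## Interface

Orientations are given as a unit quaternion [x, y, z, w].
In Python, from station import manip gives the robot as it stands.
- The arm moves only by the tool servo_tool, never from a script. Its argument "increments" is a list of rows, each an object with "hand": the closure, from 0 (fully open) to 1 (shut); "travel": the shift along the tool's x, y, z in mm, a list of three; "yaw": the turn about the tool's z in degrees. A call has 1 to 20 rows; each row shifts and turns the commanded pose from where the row before left it, along the tool's axes as they then stand; what a row does not reach is not made up. A row lasts 1/10 s, in which the tool goes at most 50 mm and 8.59 degrees, less where a joint would pass 70% of its speed; a pose out of reach is approached as far as the arm can. A call with a gripper value outside its range is refused whole. The fingers move at their own pace and stop on an object; "newtons" is the grip in N (left out, the last holds). Time passes only in rows, so rows that do not move let the fingers close. It gives the time, the measured TCP pose, the force and the opening at its end, in the units of the state.
- manip.sense(): the state, without advancing time (a new reading comes with each control period).
- manip.snapshot(name): name is "side" or "top"; returns a dict with "pixels" (420x560x3 uint8, blue, green, red), "fx", "fy", "cx", "cy" (pixels), "R" (3x3) and "t" (3): a world point X has camera coordinates R X + t. Camera axes: x right, y down, z forward; pixel columns grow to the right and rows downward; lengths in m; the calibration is good to about 2 mm. A picture is of the moment at which its call begins. There is no depth.
- manip.sign_off(): hands the job in, once; it reports no verdict.
The state is a dict: "t": time; "q": joint angles; "qd": joint speeds; "tau": joint torques, N m; "tcp_pos": TCP position; "tool_rot": TCP orientation; "force": force on the tool from outside, world axes, zero at the start; "ft_torque": the same for the moment, N m; "finger_gap": opening from 0.0 (shut) to 1.0 (fully open).
Only numpy, scipy, OpenCV 4.12 (cv2) and the standard library are available. Lean on these libraries where they do the work, as an engineer would, in place of code of your own. Each camera call takes 0.05 s, during which the arm holds its last target.

## Task

One of the four identical white push keys on the grey power box has been left latched down. Tap the keys lightly with the fingertips to find which one it is, then press that key all the way down and let go, so that it pops up and all four keys stand up. Do not press a standing key down to where it would latch, and leave the jar, wheel, spray can and brush where they are.

Things in the scene. Friction and masses are not known exactly. Their poses are not given: they have to be found in the camera images.
- power_box: Light grey desk power box fixed to the desk, 100 (x) x 236 (y) x 50 mm high; a black strip along its top carries a row of four white square keys, 24 x 24 mm, 48 mm apart, with gaps of 24 mm. Each key slides straight down on a spring. All look the same, but the latched one is 4 mm lower. Origin: centre of the underside, on the desk; x across the box, y along the row, z up.
- key_place_1 (a point): Centre of key place 1 of 4 (1 at the box's +y end, 4 at its -y end, 48 mm apart in a straight row), on the box's top face, 50 mm above the desk. Axes as the box: x across it, y along the row, z up. A standing key's top is 12 mm above this point, the latched key's 8 mm, a key at its lower stop 3 mm.
- key_place_2 (a point): Centre of key place 2 of 4 (1 at the box's +y end, 4 at its -y end, 48 mm apart in a straight row), on the box's top face, 50 mm above the desk. Axes as the box: x across it, y along the row, z up. A standing key's top is 12 mm above this point, the latched key's 8 mm, a key at its lower stop 3 mm.
- key_place_3 (a point): Centre of key place 3 of 4 (1 at the box's +y end, 4 at its -y end, 48 mm apart in a straight row), on the box's top face, 50 mm above the desk. Axes as the box: x across it, y along the row, z up. A standing key's top is 12 mm above this point, the latched key's 8 mm, a key at its lower stop 3 mm.
- key_place_4 (a point): Centre of key place 4 of 4 (1 at the box's +y end, 4 at its -y end, 48 mm apart in a straight row), on the box's top face, 50 mm above the desk. Axes as the box: x across it, y along the row, z up. A standing key's top is 12 mm above this point, the latched key's 8 mm, a key at its lower stop 3 mm.
- latched_key (a joint): Travel of the key left latched: about 0.004 m while latched, 0 = standing up, released; stop at 0.009 m. A push moves it down from 2.8 N on; at 0.0065 m (4 N) its latch lets go (5.3 N at the stop), and it springs up when the finger leaves it. Pushed less than that it stays latched. Which of the four places it sits in is not told and changes.
- free_key_a (a joint): Travel of one of the three standing keys: 0 = standing, grows as it is pushed down, stop at 0.009 m. Spring: 0.8 N starts it, plus 0.5 N per mm (2 N at 2.5 mm, 4 N at 6.5 mm). It springs back when let go; pushed 6.5 mm or more it counts as latched by mistake. Which place it sits in is not told and changes.
- free_key_b (a joint): Travel of one of the three standing keys: 0 = standing, grows as it is pushed down, stop at 0.009 m. Spring: 0.8 N starts it, plus 0.5 N per mm (2 N at 2.5 mm, 4 N at 6.5 mm). It springs back when let go; pushed 6.5 mm or more it counts as latched by mistake. Which place it sits in is not told and changes.
- free_key_c (a joint): Travel of one of the three standing keys: 0 = standing, grows as it is pushed down, stop at 0.009 m. Spring: 0.8 N starts it, plus 0.5 N per mm (2 N at 2.5 mm, 4 N at 6.5 mm). It springs back when let go; pushed 6.5 mm or more it counts as latched by mistake. Which place it sits in is not told and changes.
- paint_jar: Loose amber paint jar with a red cap, 36 mm across, 48 mm high, stands on the desk beyond the box. Origin: centre of the underside.
- model_wheel: Loose model-car wheel lying flat, black tyre with a metal hub, 60 mm across, 26 mm high, beyond the box. Origin: centre of the underside.
- spray_can: Loose metal spray can, 52 mm across, 130 mm high, stands off the box's +y end. Origin: centre of the underside.
- paint_brush: Loose paint brush, 150 mm long and less than 30 mm high, lying on the desk on the robot's side of the box, about along the row. Its x axis runs along it.

How it is judged:
At the end, for the whole second after the job is handed in: All four keys stand up (each within 1.5 mm of its fully raised position), and the jar, wheel, can and brush are within 20 mm of where they began (value of joint each of latched_key, free_key_a, free_key_b, free_key_c below 0.0015 m and distance of each of paint_jar, model_wheel, spray_can, paint_brush from where it was at the start of the episode below 0.02 m); the robot touches nothing.
It fails at once if a standing key is pushed down 6.5 mm or more, to where it would latch (value of joint any of free_key_a, free_key_b, free_key_c above 0.0065 m).
It fails at once if the jar, wheel, spray can or brush is moved by more than 20 mm or lifted (distance of any of paint_jar, model_wheel, spray_can, paint_brush from where it was at the start of the episode above 0.02 m).
It also fails if it takes over 45 s, if anything falls off the work surface, if the arm or the gripper's body presses on something with over 40 N, if the wrist force passes 120 N, or if a joint passes its speed limit or range.

## Working session

There is one attempt and no reset: what is moved stays moved. The work goes in short steps, Python scripts to look and compute and a tool call to move; the robot and the scene stay as the last step left them, time stands still between calls to the robot, and variables do not carry over. Pictures are saved under pics/ and viewed, and the job is handed in when it is done.

Besides the shell and the picture viewer there is one more tool, called after ">>>" as a command line: name --argument value ..., lists and objects as JSON in quotes. servo_tool: Moves the arm, as the interface text tells. Its arguments: {"type":"object","properties":{"increments":{"type":"array","items":{"type":"object","properties":{"hand":{"type":"number"},"travel":{"type":"array","items":{"type":"number"}},"yaw":{"type":"number"}}}},"newtons":{"type":"number"}},"required":["increments"]}

```bash
mkdir -p pics
cat > h.py <<'E'
from station import manip
import cv2, numpy as np
def snap(n,f):
    s=manip.snapshot(n); cv2.imwrite(f,s["pixels"]); return s
E
python3 - <<'E'
from h import *
import pickle
d={}
for n in("side","top"):
    s=snap(n,f"pics/{n}0.png"); d[n]=s
    print(n,s["fx"],s["fy"],s["cx"],s["cy"],np.array(s["R"]).round(4).tolist(),s["t"])
pickle.dump(d,open("s0.pkl","wb"))
s=manip.sense(); print(s["t"],s["tcp_pos"],s["tool_rot"],s["force"],s["finger_gap"])
E
```

```text
side 438.91639573618 438.91639573618 278.44600740513073 215.5183226948523 [[0.9442, -0.3291, -0.0153], [-0.2472, -0.6771, -0.6931], [0.2178, 0.6582, -0.7206]] [-0.51234689  0.25827304  0.74350488]
top 496.690844552319 496.690844552319 285.3806843256251 213.6603183030832 [[-0.0188, -0.9998, -0.0044], [-0.9935, 0.0192, -0.1123], [0.1124, 0.0023, -0.9937]] [0.14441908 0.58456259 0.93365539]
0.1 [ 0.26424429 -0.56568152  0.2304468 ] [ 9.76247613e-01  2.16655601e-01 -4.16435358e-05 -9.72795148e-04] [-0.26404544  0.34425485  0.62252186] 0.9968592879311401
```

View pics/side0.png

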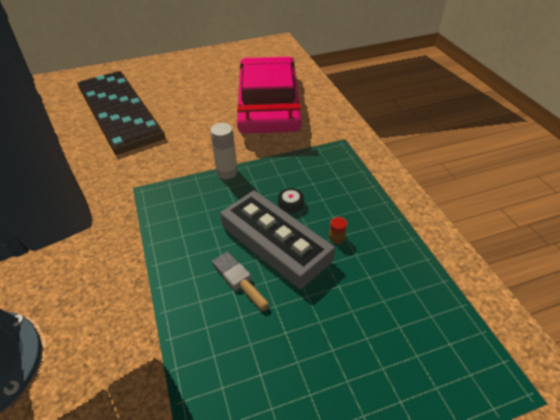

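View pics/top0.png

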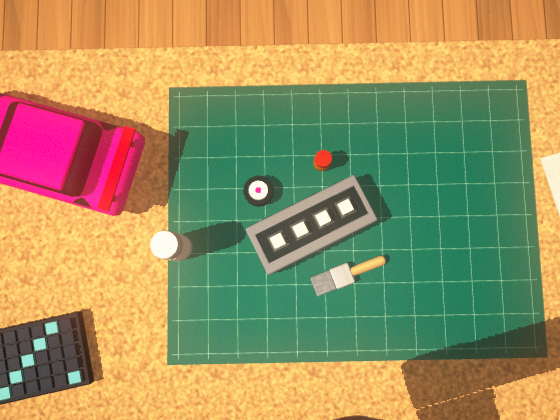

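Both views show the box clear of the arm. The four white keys sit at about (278,242), (301,230), (323,218) and (346,207) in the top view, and (251,210), (267,220), (284,233) and (301,246) in the side view. The jar and wheel are beyond the box, the can is off its left end, and the brush is on the robot's side.

Run:
```python
import pickle,cv2,numpy as np
d=pickle.load(open("s0.pkl","rb"))
g={"top":[(278,242),(301,230),(323,218),(346,207)],"side":[(251,210),(267,220),(284,233),(301,246)]}
C={};P={}
for n in d:
    s=d[n];im=s["pixels"];gr=im.min(2).astype(float);C[n]=[]
    for (u,v) in g[n]:
        r=10 if n=="top" else 8
        m=((gr[v-r:v+r+1,u-r:u+r+1]>(170 if n=="top" else 150))).astype(np.uint8)
        k,l,st,ce=cv2.connectedComponentsWithStats(m)
        i=1+np.argmax(st[1:,4]); C[n].append(ce[i]+[u-r,v-r]); print(n,C[n][-1].round(2),st[i])
    K=np.array([[s["fx"],0,s["cx"]],[0,s["fy"],s["cy"]],[0,0,1]])
    P[n]=K@np.c_[s["R"],np.array(s["t"])]
    x=200 if n=="top" else 190
    c=im[(165 if n=="top" else 180):(290),(230 if n=="top" else 200):(400 if n=="top" else 350)]
    cv2.imwrite(f"pics/{n}_crop.png",cv2.resize(c,None,fx=4.5,fy=4.5,interpolation=cv2.INTER_CUBIC))
X=cv2.triangulatePoints(P["top"],P["side"],np.array(C["top"]).T,np.array(C["side"]).T);X=(X[:3]/X[3]).T
print(X.round(4))
# ray-plane at z=.061
s=d["top"]
for c in C["top"]:
    R=np.array(s["R"]);o=-R.T@s["t"];r=R.T@[(c[0]-s["cx"])/s["fx"],(c[1]-s["cy"])/s["fy"],1]
    print((o+r*(.061-o[2])/r[2]).round(4))
```

```text
side [250.45 208.33] [ 3  3 10  8 49]
side [266.23 218.65] [ 2  3 11  8 52]
side [283. 231.] [ 2  2 11  9 59]
side [300.56 244.11] [ 2  2 12  9 64]
top [277.23 240.4 ] [  2   1  16  16 146]
top [299.91 229.01] [  2   2  15  15 147]
top [322.58 217.68] [  2   2  16  16 151]
top [345.07 206.46] [  2   2  16  16 150]
[[0.5339 0.1495 0.0578]
 [0.5544 0.1064 0.0617]
 [0.5751 0.0631 0.0617]
 [0.5956 0.02   0.0615]]
[0.5338 0.1495 0.061 ]
[0.5544 0.1064 0.061 ]
[0.5751 0.0631 0.061 ]
[0.5956 0.02   0.061 ]
```

View pics/top_crop.png

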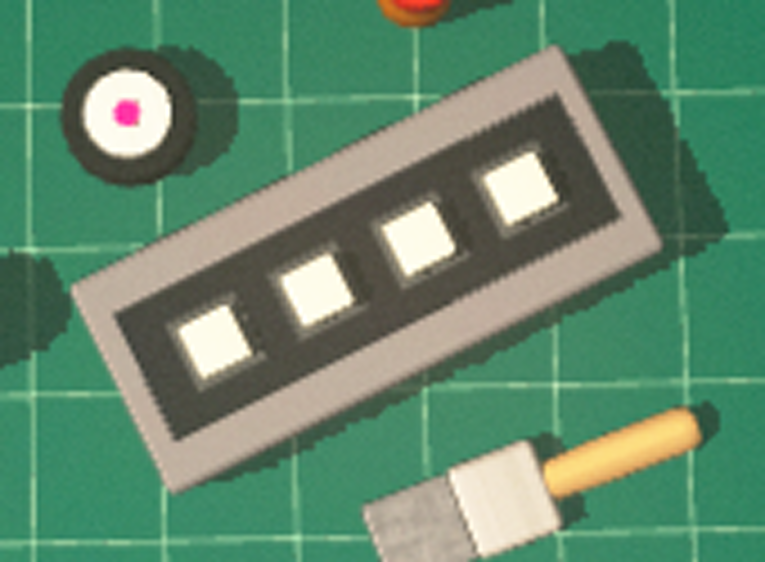

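View pics/side_crop.png

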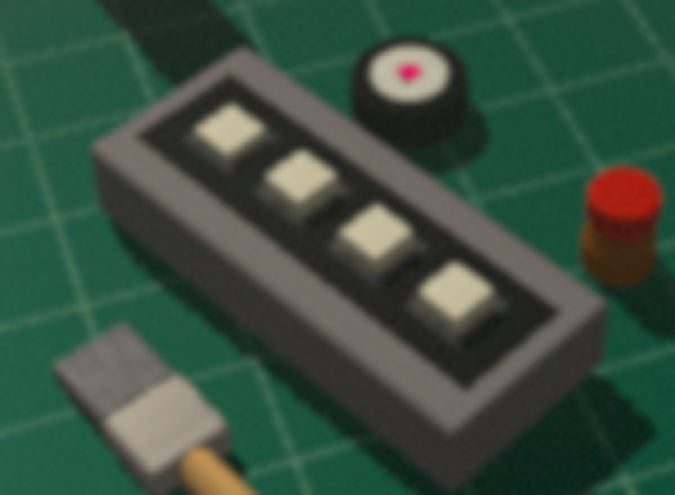

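Triangulation puts key 1's top about 4 mm below the others (57.8 mm against about 61.6 mm). I'll check that by tapping. The tool yaw already matches the box, at about 25°. First I'll move above key 4 with the fingers shut.

>>> servo_tool --increments '[{"hand": 1,"travel": [15,-11,0]},{"hand": 1,"travel": [30,-21,0]},{"hand": 1,"travel": [30,-21,0]},{"hand": 1,"travel": [30,-21,0]},{"hand": 1,"travel": [30,-21,0]},{"hand": 1,"travel": [30,-21,0]},{"hand": 1,"travel": [30,-21,0]},{"hand": 1,"travel": [30,-21,0]},{"hand": 1,"travel": [30,-21,0]},{"hand": 1,"travel": [30,-21,0]},{"hand": 1,"travel": [30,-21,0]},{"hand": 1,"travel": [30,-21,0]},{"hand": 1,"travel": [30,-21,0]},{"hand": 1,"travel": [30,-21,0]},{"hand": 1,"travel": [30,-21,0]},{"hand": 1,"travel": [30,-21,0]},{"hand": 1,"travel": [30,-21,0]},{"hand": 1,"travel": [30,-21,0]},{"hand": 1,"travel": [20,-15,0]},{"hand": 1,"travel": [0,0,0]}]' --newtons 30

```text
schema error: expected keys hand, travel, yaw
```

```bash
cat > rel.py <<'E'
from h import *
from scipy.spatial.transform import Rotation as R
X=np.array([[0.5339,0.1495,.0578],[0.5544,0.1064,.0617],[0.5751,0.0631,.0617],[0.5956,0.02,.0615]])
s=manip.sense(); M=R.from_quat(s["tool_rot"]).as_matrix()
print(s["t"],np.round(s["tcp_pos"],4),np.round(s["force"],2),s["finger_gap"],M.round(4).tolist())
print(((X-s["tcp_pos"])@M*1000).round(1))
E
python3 rel.py
```

```text
0.1 [ 0.2642 -0.5657  0.2304] [-0.26  0.34  0.62] 0.9968592879311401 [[0.9061, 0.423, -0.0005], [0.423, -0.9061, 0.0019], [0.0003, -0.0019, -1.0]]
[[ 546.8 -533.6  173.9]
 [ 547.2 -485.9  169.9]
 [ 547.6 -437.9  169.8]
 [ 547.9 -390.2  169.9]]
```

>>> servo_tool --increments '[{"hand": 1,"yaw": 0,"travel": [15,-11,0]},{"hand": 1,"yaw": 0,"travel": [30,-21,0]},{"hand": 1,"yaw": 0,"travel": [30,-21,0]},{"hand": 1,"yaw": 0,"travel": [30,-21,0]},{"hand": 1,"yaw": 0,"travel": [30,-21,0]},{"hand": 1,"yaw": 0,"travel": [30,-21,0]},{"hand": 1,"yaw": 0,"travel": [30,-21,0]},{"hand": 1,"yaw": 0,"travel": [30,-21,0]},{"hand": 1,"yaw": 0,"travel": [30,-21,0]},{"hand": 1,"yaw": 0,"travel": [30,-21,0]},{"hand": 1,"yaw": 0,"travel": [30,-21,0]},{"hand": 1,"yaw": 0,"travel": [30,-21,0]},{"hand": 1,"yaw": 0,"travel": [30,-21,0]},{"hand": 1,"yaw": 0,"travel": [30,-21,0]},{"hand": 1,"yaw": 0,"travel": [30,-21,0]},{"hand": 1,"yaw": 0,"travel": [30,-21,0]},{"hand": 1,"yaw": 0,"travel": [30,-21,0]},{"hand": 1,"yaw": 0,"travel": [30,-21,0]},{"hand": 1,"yaw": 0,"travel": [20,-15,0]},{"hand": 1,"yaw": 0,"travel": [0,0,0]}]' --newtons 30

```text
t: 2.1
tcp_pos: [0.5963, 0.0155, 0.2311]
tool_rot: [0.976, 0.219, 0.0, -0.001]
force: [-0.2, -0.1, 0.1]
finger_gap: 0.002
```

```bash
python3 rel.py
```

```text
2.1 [0.5963 0.0155 0.2311] [-0.17 -0.07  0.15] 0.0019243018711005346 [[0.9041, 0.4272, 0.0], [0.4272, -0.9041, 0.0014], [0.0006, -0.0012, -1.0]]
[[   0.7 -147.7  173.4]
 [   0.8  -99.9  169.5]
 [   1.1  -51.9  169.4]
 [   1.2   -4.2  169.6]]
```

>>> servo_tool --increments '[{"hand": 1,"yaw": 0,"travel": [1,-4,20]},{"hand": 1,"yaw": 0,"travel": [0,0,40]},{"hand": 1,"yaw": 0,"travel": [0,0,40]},{"hand": 1,"yaw": 0,"travel": [0,0,40]},{"hand": 1,"yaw": 0,"travel": [0,0,16]},{"hand": 1,"yaw": 0,"travel": [0,0,5]},{"hand": 1,"yaw": 0,"travel": [0,0,0]},{"hand": 1,"yaw": 0,"travel": [0,0,0]}]'

```text
t: 2.9
tcp_pos: [0.5961, 0.0152, 0.0715]
tool_rot: [0.976, 0.217, 0.001, 0.0]
force: [-0.8, 0.3, -0.3]
finger_gap: -0.005
```

```bash
python3 rel.py; python3 -c "
from h import *
snap('side','pics/s1.png');snap('top','pics/t1.png')
for n in('s1','t1'):
    a=cv2.imread(f'pics/{n}.png');cv2.imwrite(f'pics/{n}c.png',cv2.resize(a[150:300,200:400],None,fx=4,fy=4))"
```

```text
2.9 [0.5961 0.0152 0.0715] [-0.79  0.26 -0.28] -0.004604850028654101 [[0.9062, 0.4229, 0.002], [0.4229, -0.9062, -0.0004], [0.0017, 0.0012, -1.0]]
[[   0.4 -148.    13.6]
 [   0.8 -100.3    9.7]
 [   1.3  -52.3    9.8]
 [   1.6   -4.6   10. ]]
```

View pics/s1c.png

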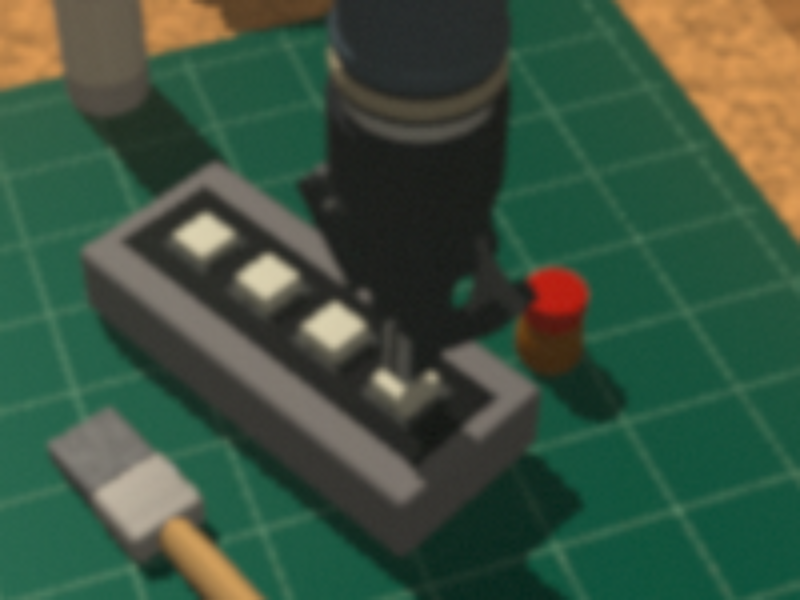

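The side view shows the fingertips just above key 4, slightly off to its −y side, and clear of the jar. I'll correct the sideways offset and then lower in small steps.

>>> servo_tool --increments '[{"hand": 1,"yaw": 0,"travel": [1,-5,0]},{"hand": 1,"yaw": 0,"travel": [0,0,4]},{"hand": 1,"yaw": 0,"travel": [0,0,3]},{"hand": 1,"yaw": 0,"travel": [0,0,0]},{"hand": 1,"yaw": 0,"travel": [0,0,0]}]'

```text
t: 3.5
tcp_pos: [0.5941, 0.0203, 0.063]
tool_rot: [0.976, 0.217, -0.0, -0.0]
force: [0.3, 0.9, -1.2]
finger_gap: 0.005
```

```bash
python3 rel.py
```

```text
3.5 [0.5941 0.0203 0.063 ] [ 0.26  0.91 -1.18] 0.005021108813574782 [[0.9061, 0.4231, -0.0005], [0.4231, -0.9061, 0.0001], [-0.0004, -0.0003, -1.0]]
[[ 1.000e-01 -1.425e+02  5.300e+00]
 [ 4.000e-01 -9.480e+01  1.400e+00]
 [ 9.000e-01 -4.680e+01  1.400e+00]
 [ 1.200e+00  9.000e-01  1.500e+00]]
```

>>> servo_tool --increments '[{"hand": 1,"yaw": 0,"travel": [0,0,2]},{"hand": 1,"yaw": 0,"travel": [0,0,0]},{"hand": 1,"yaw": 0,"travel": [0,0,0]}]'

```text
t: 3.8
tcp_pos: [0.5945, 0.0202, 0.0614]
tool_rot: [0.976, 0.217, 0.0, 0.0]
force: [0.1, 0.1, 0.6]
finger_gap: 0.001
```

```bash
python3 rel.py
```

```text
3.8 [0.5945 0.0202 0.0614] [0.13 0.12 0.62] 0.0009832373631797834 [[0.9062, 0.423, 0.0004], [0.423, -0.9062, -0.0001], [0.0003, 0.0002, -1.0]]
[[-2.000e-01 -1.428e+02  3.600e+00]
 [ 2.000e-01 -9.500e+01 -3.000e-01]
 [ 6.000e-01 -4.700e+01 -3.000e-01]
 [ 9.000e-01  7.000e-01 -1.000e-01]]
```

>>> servo_tool --increments '[{"hand": 1,"yaw": 0,"travel": [0,0,2]},{"hand": 1,"yaw": 0,"travel": [0,0,0]},{"hand": 1,"yaw": 0,"travel": [0,0,0]}]'

```text
t: 4.1
tcp_pos: [0.5944, 0.0203, 0.0594]
tool_rot: [0.976, 0.217, 0.0, 0.0]
force: [0.3, -0.3, 1.6]
finger_gap: -0.001
```

>>> servo_tool --increments '[{"hand": 1,"yaw": 0,"travel": [0,0,0]}]'

```text
t: 4.2
tcp_pos: [0.5945, 0.0203, 0.0595]
tool_rot: [0.976, 0.217, 0.0, 0.0]
force: [1.0, -0.0, 0.9]
finger_gap: -0.002
```

>>> servo_tool --increments '[{"hand": 1,"yaw": 0,"travel": [0,0,0]}]'

```text
t: 4.3
tcp_pos: [0.5944, 0.0203, 0.0594]
tool_rot: [0.976, 0.217, 0.0, 0.0]
force: [0.9, -0.4, 1.2]
finger_gap: -0.001
```

Key 4 resists about 1.2 N at z = 59.4 mm, above the height of a latched key, so it is standing. I'll tap keys 3, 2 and 1 at that same height.

>>> servo_tool --increments '[{"hand": 1,"yaw": 0,"travel": [0,0,-12]},{"hand": 1,"yaw": 0,"travel": [0,-24,0]},{"hand": 1,"yaw": 0,"travel": [0,-24,0]},{"hand": 1,"yaw": 0,"travel": [0,0,0]},{"hand": 1,"yaw": 0,"travel": [0,0,6]},{"hand": 1,"yaw": 0,"travel": [0,0,4]},{"hand": 1,"yaw": 0,"travel": [0,0,2]},{"hand": 1,"yaw": 0,"travel": [0,0,0]},{"hand": 1,"yaw": 0,"travel": [0,0,0]}]'

```text
t: 5.2
tcp_pos: [0.5746, 0.0632, 0.0594]
tool_rot: [0.976, 0.216, 0.0, 0.0]
force: [0.9, -0.2, 1.7]
finger_gap: -0.003
```

>>> servo_tool --increments '[{"hand": 1,"yaw": 0,"travel": [0,0,0]}]'

```text
t: 5.3
tcp_pos: [0.5745, 0.0633, 0.0595]
tool_rot: [0.976, 0.217, 0.0, 0.0]
force: [0.8, -1.1, 1.9]
finger_gap: 0.002
```

>>> servo_tool --increments '[{"hand": 1,"yaw": 0,"travel": [0,0,0]}]'

```text
t: 5.4
tcp_pos: [0.5745, 0.0633, 0.0596]
tool_rot: [0.976, 0.217, 0.001, 0.0]
force: [0.8, -1.0, 1.7]
finger_gap: -0.001
```

```bash
python3 rel.py
```

```text
5.4 [0.5745 0.0633 0.0596] [ 0.8  -1.01  1.66] -0.0007645355477081589 [[0.9061, 0.423, 0.0012], [0.423, -0.9061, -0.0005], [0.0009, 0.001, -1.0]]
[[ -0.4 -95.3   1.7]
 [ -0.  -47.5  -2.2]
 [  0.4   0.4  -2.1]
 [  0.8  48.2  -1.9]]
```

Key 3 is standing too, at about 1.7 N. Key 2 is next.

>>> servo_tool --increments '[{"hand": 1,"yaw": 0,"travel": [0,0,-12]},{"hand": 1,"yaw": 0,"travel": [0,-24,0]},{"hand": 1,"yaw": 0,"travel": [0,-24,0]},{"hand": 1,"yaw": 0,"travel": [0,0,0]},{"hand": 1,"yaw": 0,"travel": [0,0,6]},{"hand": 1,"yaw": 0,"travel": [0,0,4]},{"hand": 1,"yaw": 0,"travel": [0,0,2]},{"hand": 1,"yaw": 0,"travel": [0,0,0]},{"hand": 1,"yaw": 0,"travel": [0,0,0]}]'

```text
t: 6.3
tcp_pos: [0.5541, 0.1068, 0.0593]
tool_rot: [0.976, 0.216, 0.0, 0.0]
force: [0.8, 0.0, 1.8]
finger_gap: -0.001
```

>>> servo_tool --increments '[{"hand": 1,"yaw": 0,"travel": [0,0,0]}]'

```text
t: 6.4
tcp_pos: [0.5541, 0.1069, 0.0595]
tool_rot: [0.976, 0.217, 0.0, 0.0]
force: [1.5, 0.3, 1.9]
finger_gap: 0.001
```

>>> servo_tool --increments '[{"hand": 1,"yaw": 0,"travel": [0,0,-12]},{"hand": 1,"yaw": 0,"travel": [0,-24,0]},{"hand": 1,"yaw": 0,"travel": [0,-24,0]},{"hand": 1,"yaw": 0,"travel": [0,0,0]},{"hand": 1,"yaw": 0,"travel": [0,0,6]},{"hand": 1,"yaw": 0,"travel": [0,0,4]},{"hand": 1,"yaw": 0,"travel": [0,0,2]},{"hand": 1,"yaw": 0,"travel": [0,0,0]},{"hand": 1,"yaw": 0,"travel": [0,0,0]}]'

```text
t: 7.3
tcp_pos: [0.5335, 0.1503, 0.0591]
tool_rot: [0.976, 0.216, -0.0, -0.0]
force: [0.2, -0.6, 0.5]
finger_gap: 0.001
```

>>> servo_tool --increments '[{"hand": 1,"yaw": 0,"travel": [0,0,0]}]'

```text
t: 7.4
tcp_pos: [0.5335, 0.1505, 0.0593]
tool_rot: [0.976, 0.216, 0.0, 0.0]
force: [0.9, 0.2, 0.4]
finger_gap: -0.004
```

```bash
python3 rel.py
```

```text
7.4 [0.5335 0.1505 0.0593] [0.94 0.17 0.36] -0.003597403083929759 [[0.9063, 0.4226, 0.0001], [0.4226, -0.9063, 0.0], [0.0001, 0.0, -1.0]]
[[-1.000e-01  1.100e+00  1.500e+00]
 [ 3.000e-01  4.880e+01 -2.400e+00]
 [ 7.000e-01  9.680e+01 -2.400e+00]
 [ 1.100e+00  1.445e+02 -2.200e+00]]
```

Key 2 stands at about 1.9 N. Key 1 gives almost no force at that height, so I'll lower a little more, to a depth that is still safe for a standing key.

>>> servo_tool --increments '[{"hand": 1,"yaw": 0,"travel": [0,0,1]},{"hand": 1,"yaw": 0,"travel": [0,0,0]},{"hand": 1,"yaw": 0,"travel": [0,0,0]}]'

```text
t: 7.7
tcp_pos: [0.5333, 0.1508, 0.0584]
tool_rot: [0.976, 0.217, 0.0, 0.0]
force: [-1.2, 0.2, 0.4]
finger_gap: -0.001
```

>>> servo_tool --increments '[{"hand": 1,"yaw": 0,"travel": [0,0,1]},{"hand": 1,"yaw": 0,"travel": [0,0,0]},{"hand": 1,"yaw": 0,"travel": [0,0,0]}]'

```text
t: 8.0
tcp_pos: [0.5334, 0.1508, 0.0576]
tool_rot: [0.976, 0.217, 0.0, 0.0]
force: [-0.8, -0.3, 2.7]
finger_gap: -0.0
```

Force stays near zero down to 58.4 mm, then jumps to 2.7 N at 57.6 mm, so key 1 is the latched one. I'll press it to its stop.

>>> servo_tool --increments '[{"hand": 1,"yaw": 0,"travel": [0,0,2]},{"hand": 1,"yaw": 0,"travel": [0,0,2]},{"hand": 1,"yaw": 0,"travel": [0,0,0.5]},{"hand": 1,"yaw": 0,"travel": [0,0,0]},{"hand": 1,"yaw": 0,"travel": [0,0,0]}]'

```text
t: 8.5
tcp_pos: [0.5334, 0.1508, 0.053]
tool_rot: [0.976, 0.217, 0.0, -0.0]
force: [-0.9, 0.0, 5.8]
finger_gap: 0.002
```

>>> servo_tool --increments '[{"hand": 1,"yaw": 0,"travel": [0,0,0.5]},{"hand": 1,"yaw": 0,"travel": [0,0,0]}]'

```text
t: 8.7
tcp_pos: [0.5335, 0.1508, 0.053]
tool_rot: [0.976, 0.217, 0.0, 0.0]
force: [-2.3, -0.1, 8.7]
finger_gap: -0.0
```

The key is at its stop: z stays at 53.0 mm while the force rises to 8.7 N. I'll let go and retreat.

>>> servo_tool --increments '[{"hand": 1,"yaw": 0,"travel": [0,0,-5]},{"hand": 1,"yaw": 0,"travel": [0,0,-20]},{"hand": 1,"yaw": 0,"travel": [0,0,-40]},{"hand": 1,"yaw": 0,"travel": [0,0,-40]},{"hand": 1,"yaw": 0,"travel": [0,0,-40]},{"hand": 1,"yaw": 0,"travel": [0,0,-30]},{"hand": 1,"yaw": 0,"travel": [-20,20,0]},{"hand": 1,"yaw": 0,"travel": [-30,30,0]},{"hand": 1,"yaw": 0,"travel": [-20,30,0]},{"hand": 1,"yaw": 0,"travel": [-20,30,0]},{"hand": 1,"yaw": 0,"travel": [-20,30,0]},{"hand": 1,"yaw": 0,"travel": [-20,30,0]},{"hand": 1,"yaw": 0,"travel": [-20,30,0]},{"hand": 1,"yaw": 0,"travel": [-15,30,0]},{"hand": 1,"yaw": 0,"travel": [0,30,0]},{"hand": 1,"yaw": 0,"travel": [0,30,0]},{"hand": 1,"yaw": 0,"travel": [0,30,0]},{"hand": 1,"yaw": 0,"travel": [0,20,0]},{"hand": 1,"yaw": 0,"travel": [0,0,0]}]'

```text
t: 10.6
tcp_pos: [0.5287, -0.2298, 0.2267]
tool_rot: [0.977, 0.215, 0.0, 0.001]
force: [0.0, 0.3, -0.6]
finger_gap: -0.001
```

Run:
```python
from h import *
import pickle
d={n:snap(n,f"pics/{n}9.png") for n in("side","top")}
d0=pickle.load(open("s0.pkl","rb"))
g={"top":[(278,242),(301,230),(323,218),(346,207)],"side":[(251,210),(267,220),(284,233),(301,246)]}
C={};P={}
for n in d:
    s=d[n];gr=s["pixels"].min(2);C[n]=[]
    for (u,v) in g[n]:
        r=10 if n=="top" else 8
        m=(gr[v-r:v+r+1,u-r:u+r+1]>(170 if n=="top" else 150)).astype(np.uint8)
        k,l,st,ce=cv2.connectedComponentsWithStats(m); i=1+np.argmax(st[1:,4]);C[n].append(ce[i]+[u-r,v-r])
    P[n]=np.array([[s["fx"],0,s["cx"]],[0,s["fy"],s["cy"]],[0,0,1]])@np.c_[s["R"],np.array(s["t"])]
    df=cv2.absdiff(s["pixels"],d0[n]["pixels"]).max(2); print(n,[(k,int((df[a:b,c:e]>40).sum())) for k,(a,b,c,e) in {"top":{"jar":(145,175,305,340),"wheel":(172,210,238,278),"can":(225,265,145,195),"brush":(250,300,305,395)},"side":{"jar":(212,248,322,352),"wheel":(183,217,274,308),"can":(118,182,206,242),"brush":(248,315,205,275)}}[n].items()])
X=cv2.triangulatePoints(P["top"],P["side"],np.array(C["top"]).T,np.array(C["side"]).T);print((X[:3]/X[3]).T.round(4))
s=manip.sense();print(s["t"],s["tcp_pos"],s["force"])
```

```text
Traceback (most recent call last):
ValueError: attempt to get argmax of an empty sequence
```

View pics/side9.png

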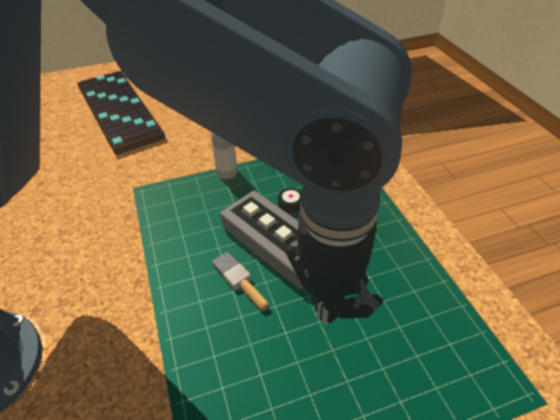

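View pics/top9.png

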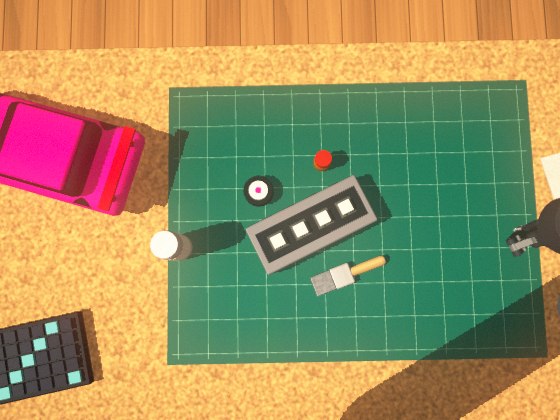

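The top view is clear and the objects look unmoved. In the side view the arm hides key 4 and the jar. I'll move further off and measure again.

>>> servo_tool --increments '[{"hand": 1,"yaw": 0,"travel": [-25,25,0]},{"hand": 1,"yaw": 0,"travel": [-25,25,0]},{"hand": 1,"yaw": 0,"travel": [-25,25,0]},{"hand": 1,"yaw": 0,"travel": [-25,25,0]},{"hand": 1,"yaw": 0,"travel": [-25,25,0]},{"hand": 1,"yaw": 0,"travel": [-25,25,0]},{"hand": 1,"yaw": 0,"travel": [-25,25,0]},{"hand": 1,"yaw": 0,"travel": [-25,25,0]},{"hand": 1,"yaw": 0,"travel": [-25,25,0]},{"hand": 1,"yaw": 0,"travel": [-25,25,0]},{"hand": 1,"yaw": 0,"travel": [0,0,0]}]'

```text
t: 11.8
tcp_pos: [0.405, -0.5622, 0.2268]
tool_rot: [0.977, 0.215, -0.001, 0.001]
force: [0.1, 0.9, 0.4]
finger_gap: -0.002
```

Run:
```python
from h import *
import pickle
d={n:snap(n,f"pics/{n}10.png") for n in("side","top")}
d0=pickle.load(open("s0.pkl","rb"))
g={"top":[(278,242),(301,230),(323,218),(346,207)],"side":[(251,210),(267,220),(284,233),(301,246)]}
C={};P={}
for n in d:
    s=d[n];gr=s["pixels"].min(2);C[n]=[]
    for (u,v) in g[n]:
        r=10 if n=="top" else 8
        m=(gr[v-r:v+r+1,u-r:u+r+1]>(170 if n=="top" else 150)).astype(np.uint8)
        k,l,st,ce=cv2.connectedComponentsWithStats(m)
        i=1+np.argmax(st[1:,4]) if k>1 else 0;C[n].append(ce[i]+[u-r,v-r])
    P[n]=np.array([[s["fx"],0,s["cx"]],[0,s["fy"],s["cy"]],[0,0,1]])@np.c_[s["R"],np.array(s["t"])]
    df=cv2.absdiff(s["pixels"],d0[n]["pixels"]).max(2); print(n,[(k,int((df[a:b,c:e]>40).sum())) for k,(a,b,c,e) in {"top":{"jar":(145,175,305,340),"wheel":(172,210,238,278),"can":(225,265,145,195),"brush":(250,300,305,395)},"side":{"jar":(212,248,322,352),"wheel":(183,217,274,308),"can":(118,182,206,242),"brush":(248,315,205,275)}}[n].items()])
X=cv2.triangulatePoints(P["top"],P["side"],np.array(C["top"]).T,np.array(C["side"]).T);print((X[:3]/X[3]).T.round(4))
s=manip.sense();print(s["t"],s["tcp_pos"],s["force"])
```

```text
side [('jar', 0), ('wheel', 0), ('can', 0), ('brush', 201)]
top [('jar', 0), ('wheel', 0), ('can', 0), ('brush', 0)]
[[0.5339 0.1495 0.0616]
 [0.5545 0.1063 0.0613]
 [0.5751 0.0631 0.0614]
 [0.5957 0.02   0.0613]]
11.9 [ 0.40662047 -0.55796853  0.22662259] [-0.46226448  1.14693705  0.19652032]
```

View pics/side10.png

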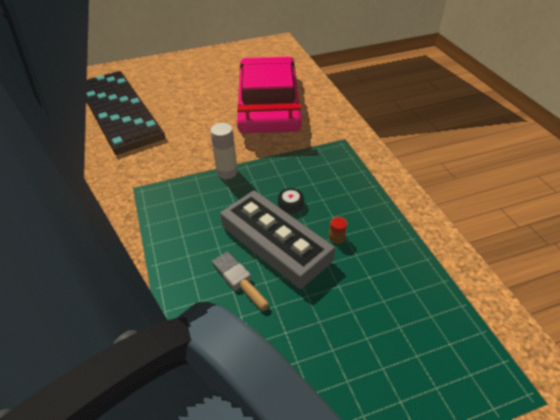

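The side view now shows all four keys, at about (250,208) to (301,246), with the jar, wheel, can and brush where they were. Triangulation puts all four key tops at about 61.4 mm.

```bash
python3 -c "
from station import manip
manip.sign_off()"
```

```text
the job is handed in; nothing more can be done
```

Key 1, at the box's +y end, was the latched one. I pressed it to its stop and let go, it popped up, and I handed the job in at about 12 s.

- **Finding it:** I tapped all four keys at z ≈ 59.4 mm. Keys 4, 3 and 2 pushed back with about 1.2, 1.7 and 1.9 N, so they were standing. Key 1 gave only about 0.4 N there and first resisted (2.7 N) at 57.6 mm. The first camera measurement had also put its top about 4 mm lower than the others.
- **Pressing it:** Key 1 stopped at z = 53.0 mm, with the force rising to 8.7 N. The standing keys were pushed down only about 2.5 mm.
- **Last checks:** All four key tops measured 61.3–61.6 mm, and the arm was clear of everything. The before-and-after pictures showed no change at the jar, wheel or can in either view, or at the brush in the top view.
- **One disagreement:** The side view showed 201 changed pixels in the brush area. I put these down to the arm covering a corner of that area, as the brush itself looked unmoved.

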